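Clamp the tube and hold the gauge arm at 80

ROBOT

A 6-joint arm with a two-finger parallel gripper is mounted at the origin on the work surface. World frame = base frame: x ahead of the robot, y to its left, z up, the work surface at z = 0. Lengths are in m, angles in rad, forces in N, time in s.
With the tool pointing down it reaches from about 0.25 to 0.725 m from the base axis. Payload 4 kg.
Tool frame: the origin (TCP) lies midway between the tips of the shut fingers; the grasp point (between the pads) lies 19 mm behind it; z points along the fingers, y is the line along which they close (so a half turn about z gives the same grasp; the last joint's range is limited). The gripper opens to 85 mm and grips with 20 to 120 N. Pads are 22 mm wide; open, the fingers measure 114 mm over their backs; the gripper's body (76 mm by 85 mm) begins 54 mm behind the grasp point. The pads swing forward as they close: fully open they stand 13 mm farther back than shut.
Start: joints at [-1.268, 0.241, 0.005, 1.335, 0, 1.571], TCP at [0.149, -0.477, 0.231] pointing down, gripper open.
Joint ranges: [-2.72, 2.72], [-1.05, 1.87], [-1.09, 1.28], [-1.99, 2.15], [-1.42, 1.44], [-3.14, 3.14]. Speed limits (rad/s): [2.79, 2.79, 3.14, 3.14, 3.14, 3.14].

INTERFACE

Orientations are given as a unit quaternion [x, y, z, w].
In Python, from workcell import get_obs, camera, job_done, silhouettes gives the robot as it stands. The module is installed in compiled form; this text tells all that it offers.
- The arm moves only by the tool drive_tool, never from a script. Its argument "increments" is a list of rows, each a list of 3 entries, a list of its own where there are three numbers: the shift along the world's x, y, z in mm, then the turn, a rotation vector about the world's x, y, z in degrees, then the opening, from 0 (shut) to 1 (fully open). A call has 1 to 8 rows; each row shifts and turns the commanded pose from where the row before left it; what a row does not reach is not made up. A row lasts 1/12 s, in which the tool goes at most 41.7 mm and 7.16 degrees, less where a joint would pass 70% of its speed; a pose out of reach is approached as far as the arm can. A call is refused whole if a number of a shift passes 41.7 or a number of a turn 7.16, either way. A call with a gripper value outside its range is refused whole. The fingers move at their own pace and stop on an object; the grip force is fixed at half the most. Time passes only in rows, so rows that do not move let the fingers close. It gives the time, the measured TCP pose, the force, the opening and the grip force at its end, in the units of the state.
- get_obs(): the state, without advancing time (a new reading comes with each control period).
- camera(name): name is "scene" or "top"; returns a dict with "image" (480x640x3 uint8, red, green, blue), "K" (3x3 intrinsics, pixels), "view" (4x4, takes a point from world to camera coordinates). Camera axes: x right, y down, z forward; pixel columns grow to the right and rows downward; lengths in m; the calibration is good to about 2 mm. A picture is of the moment at which its call begins. There is no depth.
- job_done(): hands the job in; it is judged then, once.
Trained networks look in a picture, given as the dict that the camera call returned (one of the last four; its "shot" number tells which), for a name from the list of things; names that differ only in an ending like _2 or _b are one class to them, and where a whole thing is asked for, a point or a joint stands for the part that bears it (a point fixed in the world has none). Each returns a list of dicts, best first, with "conf" (0 to 1); they miss things now and then, are a little off and sometimes report something else, mostly with a low value. They report only what shows in the picture. A call takes as long as a camera call.
- silhouettes(query, picture): "region" (480x640 bool, what is visible of it) and "bbox" ([left, top, right, bottom] in pixels, round what is visible of it).
The state is a dict: "clock": time; "joint_pos": joint angles; "joint_vel": joint speeds; "tau": joint torques, N m; "eef_pos": TCP position; "tool_rot": TCP orientation; "ft_force": force on the tool from outside, world axes, zero at the start; "ft_torque": the same for the moment, N m; "grip_width": finger opening in m; "grasp_force": force on a finger pad.
Only numpy, scipy, OpenCV 4.12 (cv2) and the standard library are available. Lean on these libraries where they do the work, as an engineer would, in place of code of your own. Each camera call takes 0.05 s, during which the arm holds its last target. There are 200 camera calls.

TASK

On the tube-marking jig, swing the hold-down bar over the tube until it is fully home in its catch. Then pinch the gauge arm's head so that the lock button in its side goes in, draw the arm out until its pointer stands at 80 mm on the scale (a short line every 10 mm, long lines at 0, 50 and 100), and finish holding it there, still gripped with the button pressed in, so that I can scribe the tube. Leave the tube in its V-blocks and the other things where they lie.

Things in the scene. Friction and masses are not known exactly. Their poses are not given: they have to be found in the camera images.
- jig: Tube-marking jig fixed to the table: grey plate 230 (x) x 340 (y) x 12 mm. Origin: centre of its underside; x away from the robot, y along tube and gauge arm, z up. In mm there: tube axis at x 50, z 34; gauge arm along x -45, its steel sleeve from y -165 to -50, top z 50; keeper (the bar's catch) x 7 to 21, y -106 to -76, top z 63, open towards -y.
- scale_80 (a point): 80 mm on the white scale, which lies flat on the jig's plate (jig x -105 to -83, z 13 mm): short black lines every 10 mm, long ones at 0, 50 and 100, growing towards jig +y, no figures; 0 is the long line nearest the sleeve (jig y -30 mm). This point is at (-94, 50, 13) mm in the jig frame; axes as the jig's
- gauge_arm (a joint): extension of the telescoping gauge arm in m = its pointer's reading on the scale: 0 (home) to 0.100, grows as the head goes out along jig +y; starts at 0 to 0.03. A recoil spring (1.8 N at 0, 3 N at 0.08; 0.8 N friction) pulls it home while the button is in. With the button out a friction brake locks it (about 20 N).
- head (a point): gauge arm's black head block, 34 (x) x 36 (y) x 50 mm, z 22 to 72 above the table; this point is on its centre line at z 56, level with the button's centre; axes as the jig's. It slides along jig y at jig x -45 mm. A steel pointer 3 mm wide (z 15 to 18) goes from the middle of its foot towards -x over the scale.
- lock_button (a joint): travel of the lock button in m: 0 = out (locked), 0.006 = fully in. Square steel button 22 x 22 mm on the head's -x side (facing the robot), face 25 mm from the head's centre line when out, 19 when in; the head's +x face is 17 mm from it. It springs out when let go; 10 N starts it, 16 N puts it fully in. Pinching the head across jig x from above (42 mm wide, 36 when in) presses it.
- swing_bar (a joint): angle of the hold-down bar in rad: 0 = fully home, across the tube and in its catch (hard stop); starts at 0.7 to 1.4, swung towards jig -y; 1.6 at most. It turns about a vertical pin, closes clockwise seen from above, and stays where left (0.05 N m friction).
- bar_hinge (a point): the bar's vertical pivot axis at the bar's mid height (z 52 above the table), beyond the tube; jig frame (92, -95, 52) mm; axes as the jig's
- bar_peg (a point): upright black grip peg at the bar's free end, 12 mm in diameter, z 56 to 100 above the table; this point is on its axis at z 85, 98 mm from the pivot axis. The bar is a steel strip 16 mm wide, z 48 to 56; the peg is fixed to it and turns with it.
- tube: loose steel tube, 28 mm diameter, 280 mm long, lying in the jig's V-blocks along jig y; origin at its centre, z 34 above the table
- nut: bystander: thick steel spacer ring (36 mm across, 16 mm high), lying on the jig plate behind the tube; origin at its underside
- socket: bystander: dark steel wrench socket, 26 mm across, 50 mm high, standing on the jig plate near its left (+y) end; origin at its underside
- screwdriver: bystander: stubby screwdriver with black handle, 130 mm long, on the table at the right (-y) end of the jig; origin under its middle
- wrench: bystander: steel wrench, 180 mm long, 8 mm thick, on the table behind the jig; origin under its middle
- bowl: bystander: steel bowl, 130 mm across, 50 mm high, on the table off the jig's right (-y) end; origin under its centre
- oil: bystander: yellow oil bottle, 70 mm across, 190 mm high, on the table off the jig's left (+y) end; origin under its centre
- tape: bystander: roll of grey tape lying flat, 90 mm across, 24 mm high, on the table behind the jig; origin under its centre

How it is judged:
On the way, in this order (a step that is already met when the one before it is completed fails the run):
1. the hold-down bar is fully home in its catch, the gauge arm not yet drawn out (value of joint swing_bar below 0.05 rad and value of joint gauge_arm below 0.045 m), for 0.2 s.
2. the head is pinched and the lock button is in, before the arm is drawn out (all of step 1 and value of joint lock_button above 0.004 m and contact force between the fingers and gauge_arm above 3 N), for 0.1 s.
3. the arm is held at 80 mm with the button in (value of joint swing_bar below 0.05 rad and value of joint lock_button above 0.004 m and contact force between the fingers and gauge_arm above 3 N and value of joint gauge_arm between 0.077 and 0.083 m), for 0.2 s.
At the end, for the whole second after the job is handed in: The bar is home (within 0.05 rad of its stop); the gauge arm stands still with its pointer within 3 mm of the 80 mm mark, the fingers grip the head (more than 3 N) and the lock button is pressed in by more than 4 mm; the tube lies in its V-blocks within 20 mm of where it was (all of step 3 and velocity of joint gauge_arm between -0.01 and 0.01 m/s and distance of tube from where it was at the start of the episode below 0.02 m); the arm keeps its last pose, push and grip.
It fails at once if the tube is shoved or lifted out of its V-blocks (moved more than 30 mm) (distance of tube from where it was at the start of the episode above 0.03 m).
It fails at once if another thing on the bench is moved by more than 30 mm (distance of any of nut, socket, screwdriver, wrench, bowl, oil, tape from where it was at the start of the episode above 0.03 m).
It also fails if it takes over 45 s, if anything falls off the work surface, if the arm or the gripper's body presses on something with over 40 N, if the wrist force passes 120 N, or if a joint passes its speed limit or range.

## Working session

There is one attempt and no reset: what is moved stays moved. The work goes in short steps, Python scripts to look and compute and a tool call to move; the robot and the scene stay as the last step left them, time stands still between calls to the robot, and variables do not carry over. Pictures are saved under pics/ and viewed, at most 10 in all, crops included, and the job is handed in when it is done.

Besides the shell and the picture viewer there is one more tool, called after "Emit:" as name([rows], argument=value, ...), one row to a line, values as JSON. drive_tool: Moves the arm, as the interface text tells. Its arguments: {"type":"object","properties":{"increments":{"type":"array"}},"required":["increments"]}

```bash
mkdir -p pics
python3 - <<'E'
from workcell import *
import cv2,pickle
o=get_obs();print(o['clock'],o['eef_pos'],o['tool_rot'],o['grip_width'])
for n in ['scene','top']:
    c=camera(n);cv2.imwrite(f'pics/{n}0.png',c['image'][:,:,::-1]);print(n,c['K'].tolist(),c['view'].round(4).tolist())
    d={'c':c}
    for q in ['jig','head','bar_peg','tube','swing_bar']:
        r=silhouettes(q,c);d[q]=r
        for x in r[:2]:print(q,round(x['conf'],2),x['bbox'])
    pickle.dump(d,open(f'{n}0.pkl','wb'))
E
```

```text
0.0 [ 0.14889428 -0.47661365  0.23040597] [ 9.88561157e-01  1.50816664e-01 -1.53339617e-04 -1.07168041e-03] 0.08534133988566193
scene [[460.6182488558059, 0.0, 320.27530712798693], [0.0, 460.6182488558059, 239.12303153922744], [0.0, 0.0, 1.0]] [[-0.6261, 0.7795, -0.019, 0.3356], [0.445, 0.3372, -0.8296, -0.2026], [-0.6403, -0.5279, -0.558, 1.406], [0.0, 0.0, 0.0, 1.0]]
head 0.88 [325.1, 208.4, 351.3, 239.2]
head 0.39 [245.8, 196.1, 418.0, 304.3]
bar_peg 0.75 [256.4, 196.2, 275.0, 233.7]
tube 0.66 [273.6, 218.6, 366.8, 274.3]
tube 0.66 [303.8, 256.2, 320.2, 271.3]
swing_bar 0.71 [322.4, 300.3, 363.4, 342.2]
top [[561.6772756553954, 0.0, 312.31140154857525], [0.0, 561.6772756553954, 231.77907172120035], [0.0, 0.0, 1.0]] [[-0.0023, -0.9999, 0.0157, 0.043], [-0.9823, -0.0007, -0.1875, 0.5594], [0.1875, -0.0158, -0.9821, 1.1246], [0.0, 0.0, 0.0, 1.0]]
jig 0.63 [251.8, 211.5, 428.2, 318.9]
head 0.79 [327.1, 273.3, 358.1, 297.8]
bar_peg 0.59 [372.8, 213.1, 430.2, 247.7]
tube 0.57 [270.3, 229.6, 404.1, 245.4]
swing_bar 0.69 [374.7, 211.0, 429.0, 247.4]
```

Run:
```python
import cv2
a=cv2.imread('pics/top0.png')[190:340,240:440];cv2.imwrite('pics/topc.png',cv2.resize(a,None,fx=4,fy=4,interpolation=2))
a=cv2.imread('pics/scene0.png')[160:360,210:460];cv2.imwrite('pics/scc.png',cv2.resize(a,None,fx=3,fy=3,interpolation=2))
```

```text
(no output)
```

View pics/topc.png

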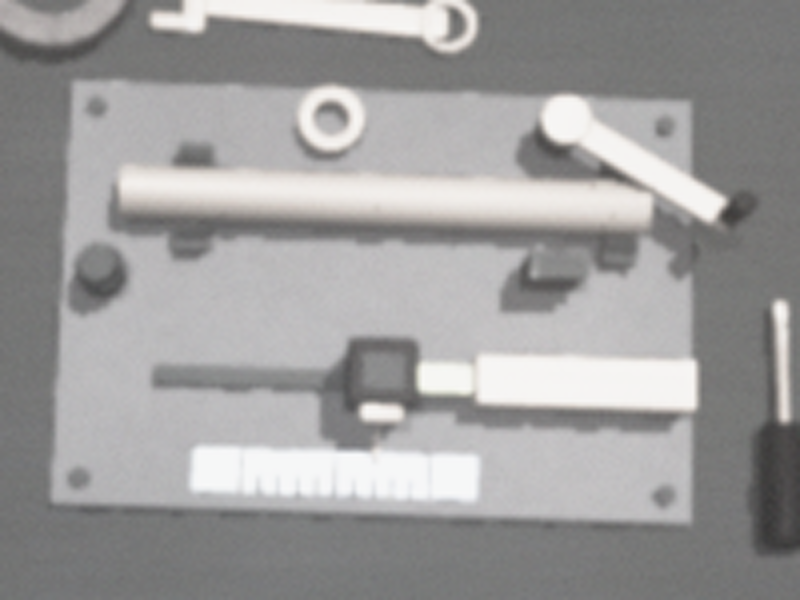

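View pics/scc.png

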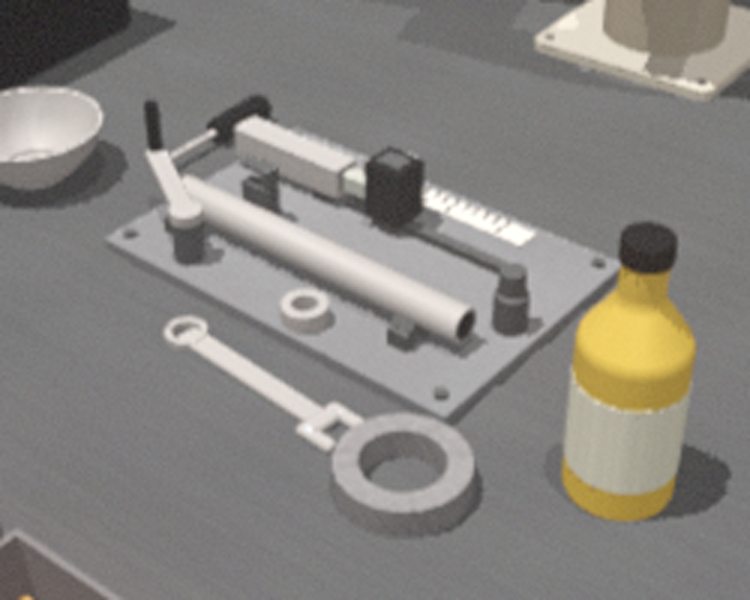

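The top crop (4x, offset 240,190) shows the jig corners at (72,81), (691,100), (691,522) and (52,503). The hinge is at (565,120), and the peg is at about (745,200), swung past the jig's right edge. The head is at (382,372), with its button on the robot side, and the pointer reads about 27 mm. The scene crop shows the peg top at (151,103).

```bash
cat > h.py <<'E'
import numpy as np,pickle
from scipy.optimize import least_squares
def proj(c,p):
    p=np.atleast_2d(p);q=p@c['view'][:3,:3].T+c['view'][:3,3];u=q@c['K'].T;return u[:,:2]/u[:,2:]
def jw(J,p): # jig mm -> world m
    p=np.atleast_2d(p)/1000;x,y,t=J;C,S=np.cos(t),np.sin(t)
    return np.c_[x+C*p[:,0]-S*p[:,1],y+S*p[:,0]+C*p[:,1],p[:,2]]
def peg(th,z=85,r=98): # bar closed points to -x; opens toward -y
    return [92-r*np.cos(th),-95-r*np.sin(th),z]
E
python3 - <<'E'
from h import *
t=pickle.load(open('top0.pkl','rb'))['c'];s=pickle.load(open('scene0.pkl','rb'))['c']
T=lambda a:np.array(a)/4+[240-.4,190-.4]
S=lambda a:np.array(a)/3+[210-.3,160-.3]
jp=[(115,170,12),(115,-170,12),(-115,-170,12),(-115,170,12),(92,-95,56),(-94,-30,13),(-94,70,13)]
px=T([(72,81),(691,100),(691,522),(52,503),(566,120),(430,475),(243,472)])
sp=[(115,-170,12),(115,170,12),(-115,170,12)];sx=S([(107,238),(446,405),(620,264)])
f=lambda J:np.r_[(proj(t,jw(J,jp))-px).ravel(),(proj(s,jw(J,sp))-sx).ravel()]
r=least_squares(f,[.45,0,0],loss='soft_l1');J=r.x;print(J,np.degrees(J[2]));print(f(J).reshape(-1,2).round(1).tolist())
pt=T([(752,198)]);ps=S([(151,103)])
g=lambda a:np.r_[(proj(t,jw(J,peg(a[0],100)))-pt).ravel(),(proj(s,jw(J,peg(a[0],100)))-ps).ravel()]
r=least_squares(g,[1.]);th=r.x[0];print('th',th,g([th]));
h=lambda e:(proj(t,jw(J,[(-80,-30+e[0],16)]))-T([(377,450)])).ravel()
r=least_squares(h,[20.]);print('ext',r.x,h(r.x))
h=lambda e:np.r_[(proj(t,jw(J,[(-45,-30+e[0],72)]))-T([(382,370)])).ravel(),(proj(s,jw(J,[(-45,-30+e[0],72)]))-S([(395,163)])).ravel()]
r=least_squares(h,[20.]);print('ext',r.x,h(r.x))
print('peg path');
for a in np.linspace(th,0,8):print(round(a,2),(jw(J,peg(a))*1000).round(0))
print('head',(jw(J,(-45,-30+r.x[0],56))*1000).round(1),'80:',(jw(J,(-45,50,56))*1000).round(1))
np.save('J.npy',np.r_[J,th])
E
```

```text
[ 0.49649463 -0.00439766 -0.03023177] -1.732152779428528
[[-0.4, -0.3], [0.3, -0.3], [0.9, 0.5], [-0.4, 0.6], [0.0, -0.3], [0.1, 0.3], [-0.4, -0.3], [-1.3, -1.1], [-0.1, 2.8], [1.5, -1.4]]
th 1.063569846462001 [-1.10445631  0.07828503 -0.87457158 -0.80369242]
ext [28.7463272] [ 0.01791911 -0.61473758]
ext [30.6244582] [-0.32517064  0.190481    0.14263111 -1.50690817]
peg path
1.06 [[ 535. -186.   85.]]
0.91 [[ 523. -178.   85.]]
0.76 [[ 513. -167.   85.]]
0.61 [[ 503. -156.   85.]]
0.46 [[ 496. -143.   85.]]
0.3 [[ 491. -129.   85.]]
0.15 [[ 488. -114.   85.]]
0.0 [[488. -99.  85.]]
head [[451.5  -2.4  56. ]] 80: [[453.   46.9  56. ]]
```

Emit:
drive_tool([
  [[30, 22, 0], [0, 0, 0], 1],
  [[30, 22, 0], [0, 0, 0], 1],
  [[30, 23, 0], [0, 0, 0], 1],
  [[30, 23, 0], [0, 0, 0], 1],
  [[30, 23, 0], [0, 0, 0], 1],
  [[30, 23, 0], [0, 0, 0], 1],
  [[30, 23, 0], [0, 0, 0], 1],
  [[30, 23, 0], [0, 0, 0], 1],
])

```text
clock: 1.27
eef_pos: [0.3904, -0.2939, 0.2316]
tool_rot: [0.989, 0.151, 0.0, 0.0]
ft_force: [0.6, -0.4, -0.6]
grip_width: 0.0855
grasp_force: 0.0
```

Emit:
drive_tool([
  [[30, 22, 0], [0, 0, 0], 1],
  [[30, 22, 0], [0, 0, 0], 1],
  [[30, 22, 0], [0, 0, 0], 1],
  [[30, 22, 0], [0, 0, 0], 1],
  [[26, 20, 0], [0, 0, 0], 1],
  [[0, 0, -20], [0, 0, 0], 0.6],
  [[0, 0, -20], [0, 0, 0], 0.6],
  [[0, 0, 0], [0, 0, 0], 0.6],
])

```text
clock: 1.93
eef_pos: [0.5333, -0.1856, 0.187]
tool_rot: [0.988, 0.152, -0.003, -0.002]
ft_force: [-0.6, 0.4, -1.5]
grip_width: 0.0521
grasp_force: 0.0
```

Emit:
drive_tool([
  [[0, 0, -25], [0, 0, 0], 0.6],
  [[0, 0, -25], [0, 0, 0], 0.6],
  [[0, 0, -25], [0, 0, 0], 0.6],
  [[2, 0, -20], [0, 0, 0], 0.6],
  [[0, 0, -14], [0, 0, 0], 0.6],
  [[0, 0, -8], [0, 0, 0], 0.6],
  [[0, 0, 0], [0, 0, 0], 0.6],
])

```text
clock: 2.52
eef_pos: [0.5359, -0.1872, 0.0731]
tool_rot: [0.989, 0.15, -0.001, -0.001]
ft_force: [0.1, 0.3, -0.3]
grip_width: 0.0516
grasp_force: 0.0
```

Run:
```python
from workcell import *
import cv2
o=get_obs();print(o['eef_pos'],o['ft_force'])
a=camera('scene')['image'][130:280,180:380,::-1];b=camera('top')['image'][170:320,320:520,::-1]
import numpy as np
cv2.imwrite('pics/p1.png',cv2.resize(np.hstack([a,b]),None,fx=2,fy=2,interpolation=2))
```

```text
[ 0.53585615 -0.18722955  0.07307579] [ 0.0697139   0.28953336 -0.34994106]
```

View pics/p1.png

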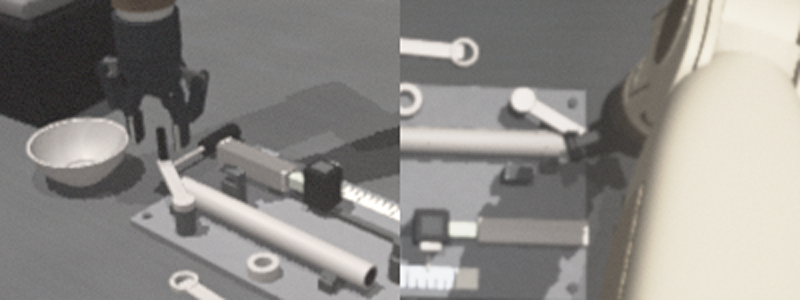

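The left half shows the peg at (162,143), midway between the fingertips at (137,135) and (187,132). No contact yet, so I'll close.

Emit:
drive_tool([
  [[0, 0, -2], [0, 0, 0], 0],
  [[0, 0, 0], [0, 0, 0], 0],
  [[0, 0, 0], [0, 0, 0], 0],
  [[0, 0, 0], [0, 0, 0], 0],
  [[0, 0, 0], [0, 0, 0], 0],
  [[0, 0, 0], [0, 0, 0], 0],
])

```text
clock: 3.12
eef_pos: [0.5381, -0.1869, 0.0734]
tool_rot: [0.989, 0.151, 0.001, -0.0]
ft_force: [0.3, 3.3, 5.1]
grip_width: 0.0102
grasp_force: 58.7
```

Run:
```python
from h import *
from workcell import get_obs
J=np.load('J.npy');o=get_obs();print(o['grip_width'],o['grasp_force'],o['eef_pos'],o['ft_force'])
P=jw(J[:3],(92,-95,0))[0][:2];d=o['eef_pos'][:2]-P;r=np.hypot(*d);print('r',r)
a=np.arctan2(d[1],d[0]);th=(a-(np.pi+J[2]))%(2*np.pi);print(th)
pts=[jw(J[:3],peg(x,85))[0][:2]*1000 for x in np.linspace(th,-.06,25)]
print((np.diff([o['eef_pos'][:2]*1000]+pts[1:],axis=0)).round(1).tolist())
```

```text
0.010205095721149452 58.685370683670044 [ 0.53805012 -0.18687621  0.07339721] [0.33677373 3.32138098 5.11831477]
r 0.09716086192515659
1.0898582773050363
[[-4.4, 1.7], [-3.9, 2.6], [-3.8, 2.8], [-3.7, 2.9], [-3.5, 3.1], [-3.4, 3.3], [-3.2, 3.4], [-3.0, 3.6], [-2.9, 3.7], [-2.7, 3.9], [-2.5, 4.0], [-2.3, 4.1], [-2.1, 4.2], [-1.9, 4.3], [-1.7, 4.4], [-1.5, 4.5], [-1.2, 4.5], [-1.0, 4.6], [-0.8, 4.6], [-0.6, 4.7], [-0.4, 4.7], [-0.1, 4.7], [0.1, 4.7], [0.3, 4.7]]
```

Emit:
drive_tool([
  [[-4.4, 2, 0], [0, 0, -0.8], 0],
  [[-3.9, 2.6, 0], [0, 0, -0.8], 0],
  [[-3.8, 2.8, 0], [0, 0, -0.8], 0],
  [[-3.7, 2.9, 0], [0, 0, -0.8], 0],
  [[-3.5, 3.1, 0], [0, 0, -0.8], 0],
  [[-3.4, 3.3, 0], [0, 0, -0.8], 0],
  [[-3.2, 3.4, 0], [0, 0, -0.8], 0],
  [[-3.0, 3.6, 0], [0, 0, -0.8], 0],
])

```text
clock: 3.78
eef_pos: [0.51, -0.1647, 0.0734]
tool_rot: [0.996, 0.094, 0.002, 0.002]
ft_force: [6.2, -2.9, 2.4]
grip_width: 0.0099
grasp_force: 58.9
```

Emit:
drive_tool([
  [[-2.9, 3.7, 0], [0, 0, -0.8], 0],
  [[-2.7, 3.9, 0], [0, 0, -0.8], 0],
  [[-2.5, 4.0, 0], [0, 0, -0.8], 0],
  [[-2.3, 4.1, 0], [0, 0, -0.8], 0],
  [[-2.1, 4.2, 0], [0, 0, -0.8], 0],
  [[-1.9, 4.3, 0], [0, 0, -0.8], 0],
  [[-1.7, 4.4, 0], [0, 0, -0.8], 0],
  [[-1.5, 4.5, 0], [0, 0, -0.8], 0],
])

```text
clock: 4.45
eef_pos: [0.4903, -0.1326, 0.0733]
tool_rot: [0.999, 0.038, 0.0, 0.003]
ft_force: [0.8, -5.4, 8.2]
grip_width: 0.0096
grasp_force: 59.5
```

```bash
cat > st.py <<'E'
from h import *
from workcell import get_obs
J=np.load('J.npy');o=get_obs();print(o['clock'],o['grip_width'],o['grasp_force'],o['eef_pos'],o['ft_force'].round(1))
P=jw(J[:3],(92,-95,0))[0][:2];d=o['eef_pos'][:2]-P;a=np.arctan2(d[1],d[0]);print('r',np.hypot(*d),'th',(a-J[2])%(2*np.pi)-np.pi)
print('home',jw(J[:3],peg(0))[0])
E
python3 st.py
```

```text
4.45 0.009641234195519273 59.52774524688721 [ 0.49026474 -0.13258728  0.07327058] [ 0.8 -5.4  8.2]
r 0.10006260086431841 th 0.33946757520326987
home [ 0.48762579 -0.09917289  0.085     ]
```

Emit:
drive_tool([
  [[-1, 4.5, 0], [0, 0, -0.8], 0],
  [[-1, 4.6, 0], [0, 0, -0.8], 0],
  [[-0.8, 4.6, 0], [0, 0, -0.8], 0],
  [[-0.6, 4.7, 0], [0, 0, -0.8], 0],
  [[-0.4, 4.7, 0], [0, 0, -0.8], 0],
  [[0, 4.7, 0], [0, 0, -0.8], 0],
  [[0, 4.7, 0], [0, 0, 0], 0],
  [[0, 2, 0], [0, 0, 0], 0],
])

```text
clock: 5.12
eef_pos: [0.4831, -0.0978, 0.0731]
tool_rot: [1.0, -0.004, -0.003, 0.003]
ft_force: [-7.3, -0.7, 18.7]
grip_width: 0.0099
grasp_force: 60.8
```

```bash
python3 st.py
```

```text
5.1167 0.009908291638621869 60.8167040348053 [ 0.4831354  -0.09784572  0.07311612] [-7.3 -0.7 18.7]
r 0.10253537258816245 th -0.011614034913733917
home [ 0.48762579 -0.09917289  0.085     ]
```

Emit:
drive_tool([
  [[2, 2, 1], [0, 0, 0], 0],
  [[2, 2, 1], [0, 0, 0], 0],
  [[0, 0, 0], [0, 0, 0], 0],
  [[0, 0, 0], [0, 0, 0], 0],
])

```text
clock: 5.45
eef_pos: [0.4831, -0.0975, 0.0733]
tool_rot: [1.0, -0.005, -0.007, 0.006]
ft_force: [-13.9, -15.0, 12.0]
grip_width: 0.0098
grasp_force: 60.4
```

```bash
python3 st.py
```

```text
5.45 0.009828530436413683 60.393794775009155 [ 0.48307671 -0.09750863  0.07327696] [-13.9 -15.   12. ]
r 0.10260865286820506 th -0.014872486752761649
home [ 0.48762579 -0.09917289  0.085     ]
```

Emit:
drive_tool([
  [[-3, 4, 0], [0, 0, 0], 0],
  [[0, 0, 0], [0, 0, 0], 0],
  [[0, 0, 0], [0, 0, 0], 0],
])

```text
clock: 5.7
eef_pos: [0.4831, -0.0973, 0.0733]
tool_rot: [1.0, -0.006, -0.005, 0.01]
ft_force: [-5.8, -26.6, 2.8]
grip_width: 0.0099
grasp_force: 60.1
```

```bash
python3 st.py
```

```text
5.7 0.009907243452119513 60.11603772640228 [ 0.48305848 -0.0973416   0.07334341] [ -5.8 -26.6   2.8]
r 0.1026345345092572 th -0.016490282729017647
home [ 0.48762579 -0.09917289  0.085     ]
```

Emit:
drive_tool([
  [[0, 0, 0], [0, 0, 0], 0.5],
  [[0, 0, 0], [0, 0, 0], 0.5],
  [[0, 0, 0], [0, 0, 0], 0.5],
  [[0, -3, 0], [0, 0, 0], 0.5],
  [[0, 0, 20], [0, 0, 0], 0.5],
  [[0, 0, 30], [0, 0, 0], 0.6],
  [[0, 0, 30], [0, 0, 0], 0.8],
  [[0, 0, 20], [0, 0, 0], 1],
])

```text
clock: 6.37
eef_pos: [0.4883, -0.0907, 0.1766]
tool_rot: [1.0, -0.002, 0.001, 0.0]
ft_force: [0.9, 0.0, -0.3]
grip_width: 0.0737
grasp_force: 0.0
```

Emit:
drive_tool([
  [[-5, 10, 0], [0, 0, -7], 1],
  [[-5, 10, 0], [0, 0, -7], 1],
  [[-5, 10, 0], [0, 0, -7], 1],
  [[-5, 10, 0], [0, 0, -7], 1],
  [[-5, 10, 0], [0, 0, -7], 1],
  [[-5, 10, 0], [0, 0, -7], 1],
  [[-2, 10, 0], [0, 0, -7], 1],
  [[0, 10, 0], [0, 0, -7], 1],
])

```text
clock: 7.03
eef_pos: [0.3532, -0.2187, 0.1745]
tool_rot: [0.937, -0.337, 0.03, -0.089]
ft_force: [-0.7, -0.3, 0.0]
grip_width: 0.0855
grasp_force: 0.0
```

Emit:
drive_tool([
  [[0, 10, 0], [0, 0, -7], 1],
  [[0, 4, 0], [0, 0, -7], 1],
  [[0, 0, 0], [0, 0, -7], 1],
  [[0, 0, 0], [0, 0, -7], 1],
  [[0, 0, 0], [0, 0, 0], 1],
  [[0, 0, 0], [0, 0, 0], 1],
])

```text
clock: 7.53
eef_pos: [0.2579, -0.2789, 0.1749]
tool_rot: [0.857, -0.495, 0.068, -0.123]
ft_force: [-0.6, 0.4, -0.9]
grip_width: 0.0852
grasp_force: 0.0
```

```bash
python3 st.py
python3 - <<'E'
from workcell import *
import cv2
import numpy as np
from scipy.spatial.transform import Rotation as R
o=get_obs();y=R.from_quat(o['tool_rot']).as_matrix();print('closing dir deg',np.degrees(np.arctan2(y[1,1],y[0,1])),y[:,2],o['joint_pos'].round(2))
a=camera('scene')['image'][140:290,210:410,::-1];b=camera('top')['image'][190:340,240:440,::-1]
cv2.imwrite('pics/p2.png',cv2.resize(np.hstack([a,b]),None,fx=2,fy=2,interpolation=2))
E
```

```text
7.5333 0.08518845133293233 0.0 [ 0.25793107 -0.27886525  0.17488248] [-0.6  0.4 -0.9]
r 0.3722741042767361 th 0.52489026286765
home [ 0.48762579 -0.09917289  0.085     ]
closing dir deg -150.09891264903877 [ 0.23777647  0.14380933 -0.96061503] [-1.05  0.04 -0.42  1.12  0.28  3.14]
```

View pics/p2.png

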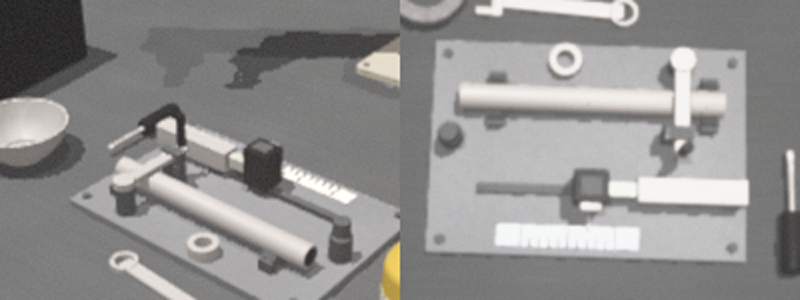

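Right half: the bar is straight across the tube and in the keeper at (680,130), and the bystanders haven't moved. Joint 6 reached its limit, so I'll straighten the tool and turn the other way.

```bash
cat > tgt.py <<'E'
from h import *
from workcell import get_obs
from scipy.spatial.transform import Rotation as R
J=np.load('J.npy');o=get_obs();r=R.from_quat(o['tool_rot']);z=r.as_matrix()[:,2]
a=np.cross(z,[0,0,-1.]);a=a/np.linalg.norm(a)*np.arcsin(np.linalg.norm(a));r2=R.from_rotvec(a)*r;y=r2.as_matrix()[:,1]
print('tilt',np.degrees(a).round(2),'yaw',(np.degrees(J[2]-np.arctan2(y[1],y[0]))+180)%360-180)
t=jw(J[:3],(-46,-30+29.7,0))[0]*1000;print('pos',o['eef_pos']*1000,'d to head',(t-o['eef_pos']*1000).round(1),o['joint_pos'].round(2),o['grip_width'],o['grasp_force'],o['ft_force'].round(1))
E
python3 tgt.py
```

```text
tilt [-8.39 13.8   0.  ] yaw 148.04573621454188
pos [ 259.6433645  -278.25595071  175.07829719] d to head [ 190.9  274.9 -175.1] [-1.04  0.04 -0.42  1.12  0.28  3.14] 0.08571703481856713 0.0 [ 0.7  0.3 -0.4]
```

Emit:
drive_tool([
  [[0, 0, 0], [0, 0, 6], 1],
  [[0, 0, 0], [0, 0, 6], 1],
  [[0, 0, 0], [-2, 3.5, 5], 1],
  [[0, 0, 0], [-2, 3.5, 5], 1],
  [[0, 0, 0], [-2, 3.5, 5], 1],
  [[0, 0, 0], [-2, 3.5, 5], 1],
  [[10, 15, 0], [0, 0, 7], 1],
  [[10, 15, 0], [0, 0, 7], 1],
])

```text
clock: 8.3
eef_pos: [0.2817, -0.247, 0.1749]
tool_rot: [0.991, -0.122, -0.054, -0.018]
ft_force: [0.4, -0.4, 0.3]
grip_width: 0.0854
grasp_force: 0.0
```

Emit:
drive_tool([
  [[14, 20, 0], [0, 0, 7], 1],
  [[14, 20, 0], [0, 0, 7], 1],
  [[14, 20, 0], [0, 0, 7], 1],
  [[14, 20, 0], [0, 0, 7], 1],
  [[14, 20, 0], [0, 0, 7], 1],
  [[14, 20, 0], [0, 0, 7], 1],
  [[14, 20, 0], [0, 0, 7], 1],
  [[14, 20, 0], [0, 0, 7], 1],
])

```text
clock: 8.97
eef_pos: [0.3927, -0.0854, 0.175]
tool_rot: [0.932, 0.358, -0.056, 0.01]
ft_force: [1.1, -0.4, 0.1]
grip_width: 0.0854
grasp_force: 0.0
```

```bash
python3 tgt.py
```

```text
tilt [ 3.33 -5.56  0.  ] yaw 46.23201136730489
pos [392.70401377 -85.4045851  174.97774881] d to head [  57.8   82.1 -175. ] [-0.16  0.15 -0.26  1.24 -0.07  2.25] 0.08542885021580698 0.0 [ 1.1 -0.4  0.1]
```

Emit:
drive_tool([
  [[10, 14, 0], [0.8, -1.4, 6.5], 1],
  [[10, 14, 0], [0.8, -1.4, 6.5], 1],
  [[10, 14, 0], [0.8, -1.4, 6.5], 1],
  [[10, 14, 0], [0.8, -1.4, 6.5], 1],
  [[8, 13, 0], [0, 0, 7], 1],
  [[7, 10, 0], [0, 0, 7], 1],
  [[0, 0, 0], [0, 0, 6], 1],
  [[0, 0, 0], [0, 0, 0], 1],
])

```text
clock: 9.63
eef_pos: [0.4468, -0.0069, 0.1749]
tool_rot: [0.721, 0.693, 0.005, 0.012]
ft_force: [-0.3, -0.2, 0.1]
grip_width: 0.0853
grasp_force: 0.0
```

```bash
python3 tgt.py
```

```text
tilt [0.6  1.38 0.  ] yaw 0.5084798496962435
pos [446.80556612  -6.90552251 174.87380124] d to head [   3.7    3.6 -174.9] [-0.01  0.15 -0.26  1.14 -0.01  1.6 ] 0.08528964670383564 0.0 [-0.3 -0.2  0.1]
```

Emit:
drive_tool([
  [[2, 2, -25], [0.6, 1.4, 0.5], 1],
  [[2, 2, -25], [0, 0, 0], 1],
  [[0, 0, -25], [0, 0, 0], 1],
  [[0, 0, -25], [0, 0, 0], 1],
  [[0, 0, -16], [0, 0, 0], 1],
  [[0, 0, -12], [0, 0, 0], 1],
  [[0, 0, -10], [0, 0, 0], 1],
  [[0, 0, -3], [0, 0, 0], 1],
])

```text
clock: 10.3
eef_pos: [0.4489, -0.0044, 0.0323]
tool_rot: [0.72, 0.694, -0.001, -0.001]
ft_force: [0.1, 0.2, -0.7]
grip_width: 0.0854
grasp_force: 0.0
```

```bash
python3 tgt.py
python3 - <<'E'
from workcell import *
import cv2
import numpy as np
a=camera('scene')['image'][140:290,210:410,::-1];b=camera('top')['image'][190:340,240:440,::-1]
cv2.imwrite('pics/p3.png',cv2.resize(np.hstack([a,b]),None,fx=2,fy=2,interpolation=2))
E
```

```text
tilt [ 0.01 -0.22  0.  ] yaw 0.43465353599586365
pos [448.91863777  -4.36577487  32.29352576] d to head [  1.6   1.1 -32.3] [-0.01  0.34 -0.43  0.8  -0.    1.6 ] 0.08543345547203483 0.0 [ 0.1  0.2 -0.7]
```

View pics/p3.png

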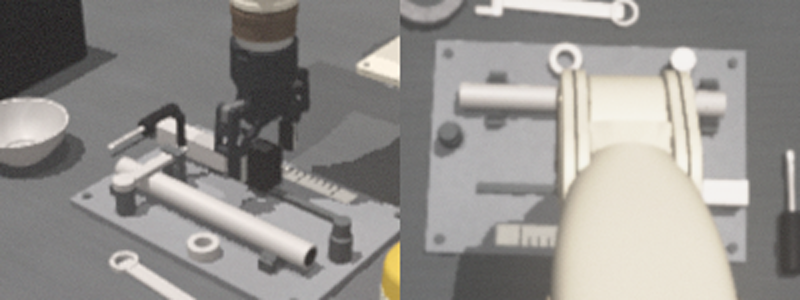

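The left half shows the fingers straddling the head at (262,165), with the near finger at (235,160) on its +x side, as expected. I'll pinch.

Emit:
drive_tool([
  [[1.5, 1, 0], [0, 0, 0.4], 0],
  [[0, 0, 0], [0, 0, 0], 0],
  [[0, 0, 0], [0, 0, 0], 0],
  [[0, 0, 0], [0, 0, 0], 0],
  [[0, 0, 0], [0, 0, 0], 0],
  [[0, 0, 0], [0, 0, 0], 0],
  [[0, 0, 0], [0, 0, 0], 0],
  [[0, 0, 0], [0, 0, 0], 0],
])

```text
clock: 11.07
eef_pos: [0.4519, -0.005, 0.0352]
tool_rot: [0.718, 0.696, -0.0, 0.0]
ft_force: [0.2, -1.3, 7.8]
grip_width: 0.0343
grasp_force: 62.6
```

```bash
python3 tgt.py
```

```text
tilt [0.06 0.01 0.  ] yaw 0.06668426457147802
pos [451.93780939  -4.97454804  35.18144426] d to head [ -1.4   1.7 -35.2] [-0.01  0.34 -0.43  0.8  -0.    1.59] 0.034310158673764427 62.61282563209534 [ 0.2 -1.3  7.8]
```

The width is 34.3 mm. The gripper read the 12 mm peg as about 10, so this is about 36 and the button is in. Now I'll draw the arm out.

Emit:
drive_tool([
  [[0, 4, 0], [0, 0, 0], 0],
  [[0.2, 6, 0], [0, 0, 0], 0],
  [[0.2, 7, 0], [0, 0, 0], 0],
  [[0.2, 7, 0], [0, 0, 0], 0],
  [[0.2, 7, 0], [0, 0, 0], 0],
  [[0.2, 7, 0], [0, 0, 0], 0],
  [[0.2, 6, 0], [0, 0, 0], 0],
  [[0.2, 4, 0], [0, 0, 0], 0],
])

```text
clock: 11.73
eef_pos: [0.4535, 0.0429, 0.0352]
tool_rot: [0.718, 0.696, -0.001, 0.001]
ft_force: [0.8, -4.0, 7.2]
grip_width: 0.0343
grasp_force: 63.0
```

Emit:
drive_tool([
  [[0, 0, 0], [0, 0, 0], 0],
  [[0, 0, 0], [0, 0, 0], 0],
  [[0, 0, 0], [0, 0, 0], 0],
])

```text
clock: 11.98
eef_pos: [0.4535, 0.043, 0.0352]
tool_rot: [0.718, 0.696, -0.0, 0.001]
ft_force: [0.8, -1.8, 8.4]
grip_width: 0.0343
grasp_force: 63.0
```

```bash
python3 tgt.py
python3 - <<'E'
from workcell import *
import cv2,pickle
import numpy as np
s=camera('scene');t=camera('top');pickle.dump((s,t),open('p4.pkl','wb'))
a=s['image'][165:265,270:400,::-1];b=t['image'][230:330,270:400,::-1]
cv2.imwrite('pics/p4.png',cv2.resize(np.hstack([a,b]),None,fx=3,fy=3,interpolation=2))
for n,c in(('s',s),('t',t)):
  for q in('head','gauge_arm'):
    for r in silhouettes(q,c)[:1]:print(n,q,r['conf'],r['bbox'])
E
```

```text
tilt [0.07 0.03 0.  ] yaw 0.06501697199703926
pos [453.4600825   43.03519331  35.16495639] d to head [ -3.  -46.3 -35.2] [ 0.1   0.35 -0.42  0.81 -0.    1.7 ] 0.03425446431003399 62.99672484397888 [ 0.8 -1.8  8.4]
s head 0.94 [322.8, 217.5, 366.0, 246.9]
s gauge_arm 0.67 [324.8, 218.1, 368.2, 244.1]
t gauge_arm 0.3 [374.2, 213.6, 386.7, 268.7]
```

View pics/p4.png

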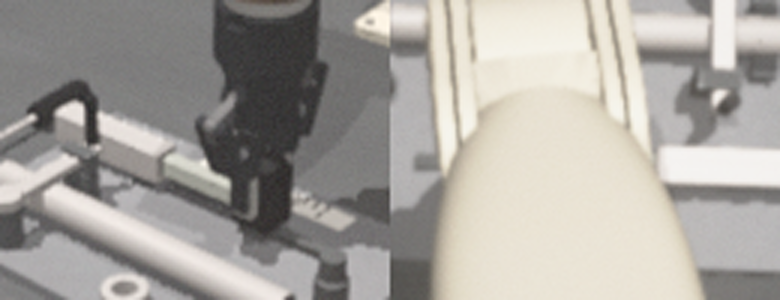

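The scene view shows the head gripped near the 80 region of the scale, with the pointer hidden by the gripper. I'll pin down the start reading from the pointer profile, and the head's displacement by template matching.

Run:
```python
from h import *
import cv2
J=np.load('J.npy')[:3];t=pickle.load(open('top0.pkl','rb'))['c'];s0=pickle.load(open('scene0.pkl','rb'))['c'];s1,_=pickle.load(open('p4.pkl','rb'))
g=t['image'].mean(2).astype(np.float32)
ys=np.arange(-40,80,1.)
def prof(xs,z):
    P=np.array([proj(t,jw(J,np.c_[np.full_like(ys,x),ys,np.full_like(ys,z)])) for x in xs]).astype(np.float32)
    return cv2.remap(g,P[...,0],P[...,1],cv2.INTER_CUBIC).mean(0)
print('long-line zone');
for nm,xs,z in(('lines -103..-97',[-103,-101,-99,-97],13),('-93..-88',[-93,-91,-89],13),('-87..-84',[-87,-85],13),('ptr -80..-72',[-80,-77,-74],16)):
    print(nm,list(zip(ys[::2].astype(int),prof(xs,z)[::2].astype(int))))
# head displacement in scene
a=s0['image'].mean(2).astype(np.float32);b=s1['image'].mean(2).astype(np.float32)
for e0 in(28.7,29.7):
  c=[(-28,-30+e0+18,z) for z in(22,36)]
  print('corner px',proj(s0,jw(J,c)).round(1).tolist())
for (x0,y0,x1,y1) in [(338,215,356,240),(334,222,354,242)]:
    T=a[y0:y1,x0:x1];m=cv2.matchTemplate(b[y0-10:y1+40,x0-10:x1+50],T,cv2.TM_CCOEFF_NORMED);_,v,_,l=cv2.minMaxLoc(m)
    print(v,l[0]-10,l[1]-10)
for d in(46,48,50):print(d,(proj(s0,jw(J,(-28,18+d,40)))-proj(s0,jw(J,(-28,18,40)))).round(2))
```

```text
long-line zone
lines -103..-97 [(np.int64(-40), np.int64(246)), (np.int64(-38), np.int64(246)), (np.int64(-36), np.int64(246)), (np.int64(-34), np.int64(246)), (np.int64(-32), np.int64(246)), (np.int64(-30), np.int64(238)), (np.int64(-28), np.int64(242)), (np.int64(-26), np.int64(246)), (np.int64(-24), np.int64(246)), (np.int64(-22), np.int64(246)), (np.int64(-20), np.int64(240)), (np.int64(-18), np.int64(240)), (np.int64(-16), np.int64(246)), (np.int64(-14), np.int64(247)), (np.int64(-12), np.int64(244)), (np.int64(-10), np.int64(238)), (np.int64(-8), np.int64(240)), (np.int64(-6), np.int64(246)), (np.int64(-4), np.int64(246)), (np.int64(-2), np.int64(244)), (np.int64(0), np.int64(233)), (np.int64(2), np.int64(242)), (np.int64(4), np.int64(245)), (np.int64(6), np.int64(246)), (np.int64(8), np.int64(246)), (np.int64(10), np.int64(233)), (np.int64(12), np.int64(238)), (np.int64(14), np.int64(245)), (np.int64(16), np.int64(246)), (np.int64(18), np.int64(243)), (np.int64(20), np.int64(231)), (np.int64(22), np.int64(230)), (np.int64(24), np.int64(245)), (np.int64(26), np.int64(246)), (np
[... 5940 characters left out ...]
.int64(189)), (np.int64(48), np.int64(189)), (np.int64(50), np.int64(189)), (np.int64(52), np.int64(188)), (np.int64(54), np.int64(189)), (np.int64(56), np.int64(190)), (np.int64(58), np.int64(190)), (np.int64(60), np.int64(191)), (np.int64(62), np.int64(189)), (np.int64(64), np.int64(191)), (np.int64(66), np.int64(191)), (np.int64(68), np.int64(188)), (np.int64(70), np.int64(190)), (np.int64(72), np.int64(189)), (np.int64(74), np.int64(189)), (np.int64(76), np.int64(189)), (np.int64(78), np.int64(189))]
corner px [[342.2, 235.8], [342.3, 230.9]]
corner px [[342.6, 236.0], [342.6, 231.0]]
0.8838262557983398 17 7
0.8225429058074951 16 7
46 [[15.87  6.84]]
48 [[16.58  7.15]]
50 [[17.29  7.45]]
```

Emit:
drive_tool([
  [[0, 1.5, 0], [0, 0, 0], 0],
  [[0, 1.5, 0], [0, 0, 0], 0],
  [[0, 0, 0], [0, 0, 0], 0],
  [[0, 0, 0], [0, 0, 0], 0],
  [[0, 0, 0], [0, 0, 0], 0],
])

```text
clock: 12.7
eef_pos: [0.4535, 0.0457, 0.0352]
tool_rot: [0.718, 0.696, -0.0, 0.001]
ft_force: [0.4, -3.4, 7.4]
grip_width: 0.0344
grasp_force: 63.3
```

Run:
```python
from h import *
from workcell import *
import cv2
J=np.load('J.npy')[:3];s0=pickle.load(open('scene0.pkl','rb'))['c']
o=get_obs();print(o['eef_pos'],o['grip_width'],o['grasp_force'],o['ft_force'].round(1))
a=s0['image'].mean(2);b=np.mean([camera('scene')['image'].mean(2) for _ in range(3)],0)
U=lambda m:cv2.resize(m.astype(np.float32),None,fx=8,fy=8,interpolation=cv2.INTER_CUBIC)
for (x0,y0,x1,y1) in [(338,215,356,240),(334,222,354,242),(340,218,354,236)]:
    T=U(a[y0:y1,x0:x1]);m=cv2.matchTemplate(U(b[y0-2:y1+15,x0+8:x1+28]),T,cv2.TM_CCOEFF_NORMED);_,v,_,l=cv2.minMaxLoc(m)
    print(round(v,2),l[0]/8+8,l[1]/8-2)
for d in(48,50,52):print(d,(proj(s0,jw(J,(-28,18+d,40)))-proj(s0,jw(J,(-28,18,40)))).round(2))
# +y/+x vertical edge at lower head: now
big=cv2.resize(b[205:260,320:385],None,fx=10,fy=10,interpolation=2);v=np.dstack([big]*3).clip(0,255).astype(np.uint8)
for e,col in((77,(0,0,255)),(80,(0,255,0)),(83,(255,0,0))):
    P=proj(s0,jw(J,[(-28,e-12,22),(-28,e-12,60),(-62,e-12,22),(-62,e-12,60)]));P=((P-[320,205]+.5)*10).astype(int)
    for i in(0,2):cv2.line(v,tuple(map(int,P[i])),tuple(map(int,P[i+1])),col,1)
cv2.imwrite('pics/p5.png',v)
```

```text
[0.45354129 0.04573393 0.03515379] 0.03436408919684931 63.256165981292725 [ 0.4 -3.4  7.4]
0.89 17.5 7.125
0.83 17.0 7.75
0.97 17.25 6.625
48 [[16.58  7.15]]
50 [[17.29  7.45]]
52 [[18.    7.76]]
```

View pics/p5.png

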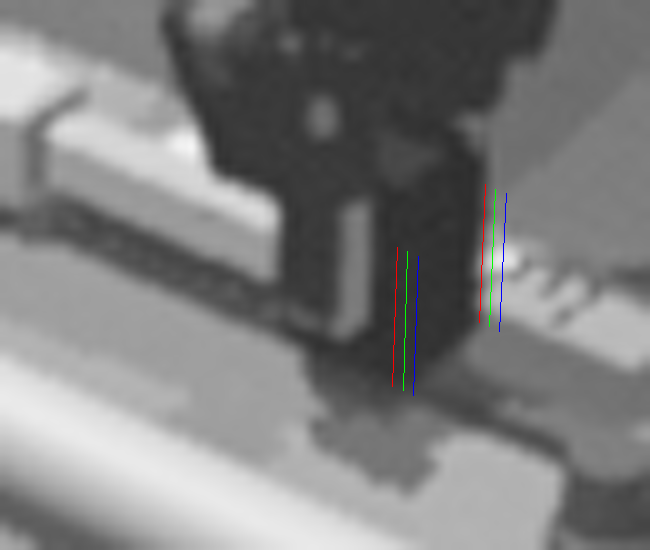

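The overlay shows the head's right edge about 1 px left of the 80 line. That is within the scene calibration error, so I'll compare the same edge at the start and now.

Run:
```python
from h import *
from workcell import *
import cv2
J=np.load('J.npy')[:3];s0=pickle.load(open('scene0.pkl','rb'))['c']
a=s0['image'].mean(2);b=np.mean([camera('scene')['image'].mean(2) for _ in range(3)],0)
def edge(im,e,x,col0,zs=range(30,58,2)):
    best=[]
    for z in zs:
        ds=np.arange(-10,10,.25)
        P=proj(s0,jw(J,(x,e-12,z)))[0]; X=(P[0]+np.arange(-5,5,.1)).astype(np.float32)[None]
        v=cv2.remap(im.astype(np.float32),X,np.full_like(X,P[1]),cv2.INTER_LINEAR)[0]
        h=(v[:10].mean()+v.max())/2; lo=v.min(); h=(lo+min(v[-25:].mean(),200))/2
        i=np.where(v<h)[0]; best.append(X[0,i[-1]]-P[0])
    return np.round(best,1)
print('start vs 29.4:',edge(a,29.4,-62,0));print('now vs 80:',edge(b,80,-62,0))
```

```text
start vs 29.4: [-1.  -1.1 -1.2 -1.4 -1.2 -1.1 -1.1 -1.2 -1.2 -1.2 -1.2 -1.  -0.9 -0.9]
now vs 80: [-1.1 -1.  -0.9 -1.3 -1.6 -1.6 -1.5 -1.3 -1.3 -1.4 -1.2 -1.  -0.9 -1. ]
```

Relative to its start reading, the edge puts the arm at about 79.5 mm, so I'll hand in.

```bash
python3 -c "
from workcell import *
print(job_done())"
```

```text
the job is handed in; nothing more can be done
None
```

The bar is home in its catch, and the gauge arm is held at about 79.5 mm by my camera estimate (pointer hidden by the gripper), with the head gripped and the button pressed in; the job is handed in, with no verdict returned.

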